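# Park the pressing box in its guide lane

### The arm

A 6-joint arm with a two-finger parallel gripper is mounted at the origin on the work surface. World frame = base frame: x ahead of the robot, y to its left, z up, the work surface at z = 0. Lengths are in m, angles in rad, forces in N, time in s.
With the tool pointing down it reaches from about 0.4 to 0.825 m from the base axis. Payload 7 kg.
Tool frame: the origin (TCP) lies between the finger pads; the fingertips stand arm.nose_length ahead of it and the grasp point (between the pads) is the TCP (arm.nose_length is the distance from the TCP to the fingertips, in m); x points along the fingers, z is the direction in which the jaws open and shut, and the axes are right-handed (so a half turn about x gives the same grasp; the last joint's range is limited). The gripper opens to 88 mm and grips with 3 to 60 N. Pads are 19 mm wide; open, the fingers measure 130 mm over their backs; the gripper's body (78 mm by 193 mm) begins 47 mm behind the grasp point.
Start: joints at [1.566, 0.359, 0.012, 0, -1.224, -0.288], TCP at [0.195, 0.646, 0.246] pointing down, gripper open.
Joint ranges: [-3.07, 3.07], [-1.43, 2.12], [-1.02, 1.25], [-3.03, 1.67], [-3.05, -0], [-3.03, 3.03]. Speed limits (rad/s): [2.39, 2.39, 3.01, 3.14, 3.14, 3.14].

### API

Orientations are given as [roll, pitch, yaw] about the fixed x, y, z axes, in that order (R = Rz(yaw) Ry(pitch) Rx(roll)).
In Python, from station import arm, viewer, spotter gives the robot as it stands.
- The arm moves only by the shell command python3 -m handwheel 'ROWS' [FORCE]. ROWS is a JSON object of lists of equal length, an entry for each row: "gripper": the gripper command: -1 is shut, 1 is fully open, values between are in proportion; "travel": the shift along the world's x, y, z each as a share of 500 mm, from -1 to 1, a list of three; "spin": the turn about the world's z as a share of 45 degrees, from -1 to 1. A call has 1 to 20 rows; each row is the pose to reach, as a shift and turn from the pose commanded when the call began; what a row does not reach only later rows make up. A row lasts 1/10 s, in which the tool goes at most 50 mm and 8.59 degrees, less where a joint would pass 70% of its speed; a pose out of reach is approached as far as the arm can. A call with a number of a shift or a turn outside -1 to 1 is refused whole. A call with a gripper value outside its range is refused whole. The fingers move at their own pace and stop on an object; FORCE is the grip in N (left out, the last holds). Time passes only in rows, so rows that repeat a pose let the fingers close. It gives the time, the measured TCP pose, the force and the opening at its end, in the units of the state.
- arm.get_state(): the state, without advancing time (a new reading comes with each control period).
- viewer.grab_frame(name): name is "scene" or "top"; returns a dict with "pixels" (480x640x3 uint8, blue, green, red), "fx", "fy", "cx", "cy" (pixels), "eye" and "attitude" of the camera in the world. Camera axes: x right, y down, z forward; pixel columns grow to the right and rows downward; lengths in m; the calibration is good to about 2 mm. A picture is of the moment at which its call begins. There is no depth.
- arm.job_done(): hands the job in, once; it reports no verdict.
Trained networks look in the newest picture that a camera, given by its name, has taken for a name from the list of things; names that differ only in an ending like _2 or _b are one class to them, and where a whole thing is asked for, a point or a joint stands for the part that bears it (a point fixed in the world has none). Each returns a list of dicts, best first, with "conf" (0 to 1); they miss things now and then, are a little off and sometimes report something else, mostly with a low value. They report only what shows in the picture. A call takes as long as a camera call. They do not tell look-alikes from the thing itself.
- spotter.spot_in(camera, label): "rect" ([left, top, right, bottom] in pixels, round what is visible of it).
- spotter.tip_of(camera, label): "at" ([column, row] in pixels: a listed point, or the origin of a listed thing).
The state is a dict: "t": time; "q": joint angles; "qd": joint speeds; "joint_efforts": joint torques, N m; "eef_pos": TCP position; "ee_rot": TCP orientation; "force": force on the tool from outside, world axes, zero at the start; "moment": the same for the moment, N m; "width": finger opening in m.
Only numpy, scipy, OpenCV 4.12 (cv2) and the standard library are available. Lean on these libraries where they do the work, as an engineer would, in place of code of your own. Each camera call takes 0.05 s, during which the arm holds its last target.

### The job

Push the steel pressing box along the dark wooden board, down the lane between the two polished brass rails, until its end meets the pale wooden stop, lying straight in the lane. Push it with the fingers only and keep it flat on the board, without picking it up; neither the box nor the hand may touch either rail. Leave the spool, the tape roll and the jar where they are.

Things in the scene. Friction and masses are not known exactly. Their poses are not given: they have to be found in the camera images.
- lane: Dark wooden board screwed to the bench, 430 x 220 x 12 mm. Its x axis runs down the lane, from the open end to the stop (roughly to the robot's left), z up. Origin on the lane's middle line (y = 0), at the board's underside (bench height). The board spans x = -230 to +200, y = -110 to +110 mm; rails stand at x = -10 to +180 mm only, the rest before them is open. The board's top is 12 mm above the origin.
- stop_face (a point): Foot of the middle of the stop's face that the box shall meet, on the board's top, at board x = +180, y = 0 mm. The stop is a fixed pale wooden block across the lane's closed end, 20 mm thick, 90 mm wide, 30 mm tall above the board.
- press_box: Closed steel box, a pressing weight: 120 mm long (its x), 90 wide, 50 tall, too wide to grip; 0.5 to 0.95 kg, moderate friction, stays where it is left. Origin at the centre of its underside. Starts loose on the open part of the board, long way roughly along the lane, up to 35 mm off the middle line and 0.25 rad askew. Home: its centre 60 mm short of the stop's face (board x = +120 mm).
- rail_near: Brass guide rail fixed on the board, on the side nearer the robot: 190 mm long (its x, along the lane), 8 mm wide, 16 mm tall above the board. Origin at the centre of its underside, at board x = +85, y = +61 mm. The clear gap between the two rails is 114 mm: 12 mm on each side of the centred box. The rails' tops are 34 mm below the box's top.
- rail_far: The like brass rail on the side away from the robot, origin at board x = +85, y = -61 mm.
- spool: Wooden thread spool standing on the bench beyond the far rail, 40 mm diameter, 50 mm tall. Origin at the centre of its underside. Leave alone.
- tape: Roll of paper tape lying flat on the bench beyond the far rail, 72 mm diameter, 24 mm tall. Origin at the centre of its underside. Leave alone.
- jar: Small amber jar with a black lid on the bench on the robot's side of the board, 44 mm diameter, about 60 mm tall. Origin at the centre of its underside. Leave alone.
Mind the look-alikes: they are no part of the job. Several things have the shape of the press_box; the one meant has the colours described above.

How it is judged:
By the outcome, as a careful person would: the job done as asked, in the order asked, and still so for the second after the job is handed in, with the robot touching nothing.
It also fails if it takes over 72 s, if anything falls off the work surface, if the arm or the gripper's body presses on something with over 40 N, if the wrist force passes 120 N, or if a joint passes its speed limit or range.

## Working session

There is one attempt and no reset: what is moved stays moved. The work goes in short steps, Python scripts to look and compute and a shell command to move; the robot and the scene stay as the last step left them, time stands still between calls to the robot, and variables do not carry over. Pictures are saved under pics/ and viewed, and the job is handed in when it is done.

```bash
mkdir -p pics; ls; python3 - <<'E'
from station import arm, viewer, spotter
import cv2
s=arm.get_state(); print({k:s[k] for k in('t','eef_pos','ee_rot','force','width')}, arm.nose_length)
for n in('scene','top'):
    f=viewer.grab_frame(n); cv2.imwrite(f'pics/{n}0.png',f['pixels']); print(n,f['fx'],f['fy'],f['cx'],f['cy'],f['eye'],f['attitude'])
    for l in('press_box','stop_face','rail_near','rail_far','lane','spool','tape','jar'):
        print(l,[(round(d['conf'],2),[round(x) for x in d['at']]) for d in spotter.tip_of(n,l)],[(round(d['conf'],2),[round(x) for x in d['rect']]) for d in spotter.spot_in(n,l)] if l!='stop_face' else '')
E
```

```text
pics
{'t': 0.0, 'eef_pos': array([0.19471195, 0.64582073, 0.24461217]), 'ee_rot': array([ 0.09533291,  1.56910678, -1.76836582]), 'force': array([0.14774047, 0.02090543, 0.23589283]), 'width': 0.08810068966024677} 0.019
scene 490.74074003357896 490.74074003357896 313.5092524368793 239.19075129699115 [ 1.07210239 -0.36760397  0.65411117] [-2.27605322  0.00457808  1.03772157]
press_box [(0.91, [121, 231]), (0.71, [290, 281]), (0.68, [372, 152])] [(0.87, [76, 193, 159, 257]), (0.85, [247, 234, 331, 303]), (0.74, [363, 179, 380, 208]), (0.62, [345, 125, 401, 167])]
stop_face [(0.75, [426, 240]), (0.7, [400, 270])] 
rail_near [(0.79, [374, 231]), (0.73, [396, 323])] [(0.78, [329, 216, 410, 247])]
rail_far [(0.56, [398, 271])] [(0.9, [355, 252, 447, 285])]
lane [(0.98, [345, 266])] [(0.92, [216, 209, 468, 347])]
spool [(0.7, [393, 324])] [(0.73, [384, 296, 410, 328])]
tape [(0.86, [460, 314])] [(0.78, [439, 292, 486, 328])]
jar [(0.74, [371, 202])] [(0.76, [360, 177, 380, 209]), (0.21, [354, 252, 449, 286])]
top 610.2104035782518 610.2104035782518 322.8356323207467 240.46758301495802 [0.29598923 0.02262198 1.63559987] [-3.04455402 -0.01402025 -1.55489764]
press_box [(0.95, [441, 342]), (0.59, [359, 226]), (0.58, [196, 336]), (0.28, [273, 144])] [(0.95, [164, 314, 225, 363]), (0.7, [419, 321, 471, 365])]
stop_face [(0.89, [247, 208])] 
rail_near [(0.55, [278, 235]), (0.34, [273, 142])] [(0.64, [260, 130, 284, 158]), (0.55, [242, 225, 312, 246])]
rail_far [(0.61, [288, 190])] [(0.48, [251, 181, 318, 200])]
lane [(0.69, [315, 220])] [(0.81, [235, 169, 401, 274])]
spool [(0.61, [314, 164])] [(0.71, [310, 150, 319, 168])]
tape [(0.85, [272, 142])] [(0.58, [262, 130, 284, 156])]
jar [(0.72, [252, 268])] [(0.74, [240, 261, 258, 280]), (0.56, [309, 154, 322, 166])]
```

View pics/scene0.png

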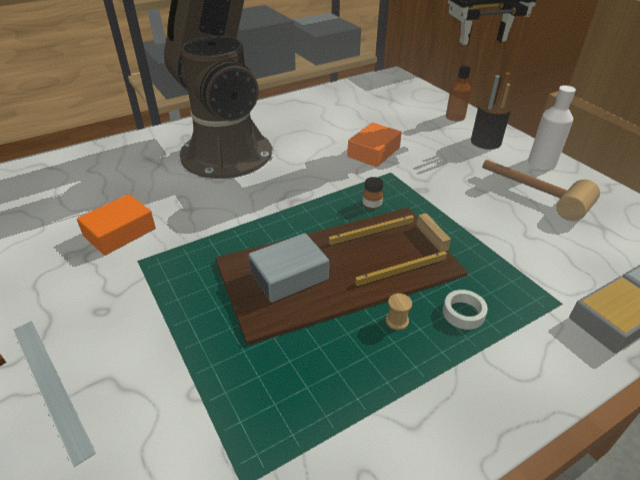

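View pics/top0.png

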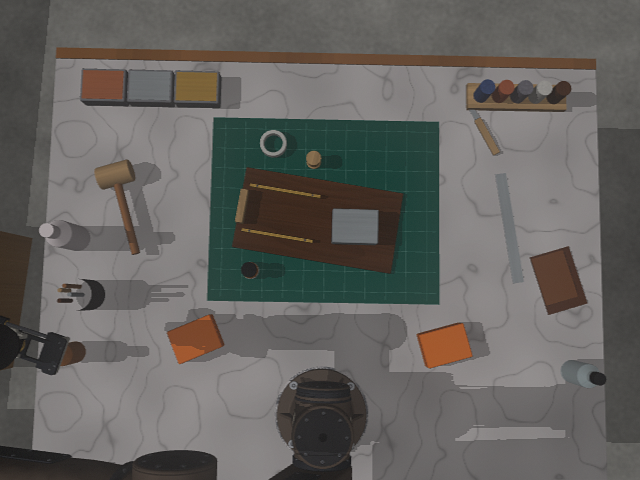

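```bash
python3 - <<'E'
import cv2
a=cv2.imread('pics/top0.png')[120:300,220:420]; cv2.imwrite('pics/crop0.png',cv2.resize(a,None,fx=4,fy=3.3*4/3.3*0.83,interpolation=cv2.INTER_CUBIC))
a=cv2.imread('pics/scene0.png')[170:350,210:480]; cv2.imwrite('pics/crops0.png',cv2.resize(a,None,fx=2.9,fy=2.9,interpolation=cv2.INTER_CUBIC))
E
```

```text
(no output)
```

View pics/crop0.png

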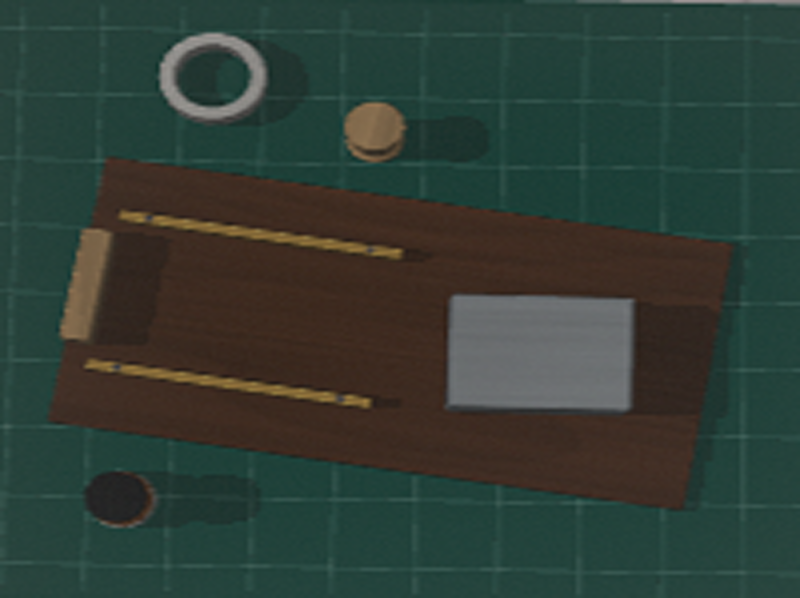

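View pics/crops0.png

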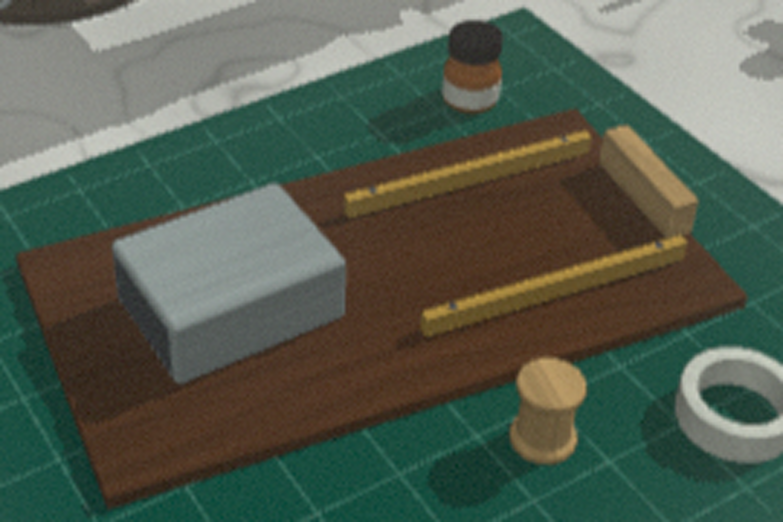

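The steel-grey box is the one at top (355,226) and scene (290,265), standing on the dark board. The look-alikes are orange at top (196,338) and (445,345), brown at (558,280), and the grey block at (150,86) in the tray row. None of those is both steel and on the board, and the enlarged crops confirm this. Next I measure the box and board poses.

```bash
cat > h.py <<'E'
from station import arm, viewer, spotter
import cv2, numpy as np
from scipy.spatial.transform import Rotation as R
from scipy.optimize import least_squares
def cam(f):
    Rm=R.from_euler('xyz',f['attitude']).as_matrix(); return Rm,np.array(f['eye'])
def ray(f,p,z):
    Rm,e=cam(f); d=Rm@np.array([(p[0]-f['cx'])/f['fx'],(p[1]-f['cy'])/f['fy'],1]); return e+d*(z-e[2])/d[2]
def proj(f,P):
    Rm,e=cam(f); c=(np.atleast_2d(P)-e)@Rm; return np.c_[c[:,0]/c[:,2]*f['fx']+f['cx'],c[:,1]/c[:,2]*f['fy']+f['cy']]
def pts(pose,L):  # L local, pose x,y,yaw
    c,s=np.cos(pose[2]),np.sin(pose[2]); L=np.atleast_2d(L)
    return np.c_[pose[0]+c*L[:,0]-s*L[:,1],pose[1]+s*L[:,0]+c*L[:,1],L[:,2]]
def tolocal(pose,p):
    c,s=np.cos(pose[2]),np.sin(pose[2]); d=np.array(p[:2])-pose[:2]; return np.array([c*d[0]+s*d[1],-s*d[0]+c*d[1]])
BOX=np.array([[x,y,z] for z in(.012,.062) for x in(-.06,.06) for y in(-.045,.045)])
BOARD=np.array([[-.23,-.11,.012],[-.23,.11,.012],[.2,.11,.012],[.2,-.11,.012]])
def railpts():
    return [np.array([[x,s*.061+d,.028] for x,d in((-.01,-.004),(.18,-.004),(.18,.004),(-.01,.004))]) for s in(1,-1)]
def draw(f,im,board,box,k=1,o=(0,0)):
    def poly(P,c): 
        q=((proj(f,P)-np.array(o)+.5)*k-.5); cv2.polylines(im,[np.int32(np.round(q*16))],True,c,1,cv2.LINE_AA,4)
    poly(pts(board,BOARD),(0,255,0))
    for r in railpts(): poly(pts(board,r),(255,0,255))
    if box is not None:
        B=pts(box,BOX); poly(B[[4,5,7,6]],(0,0,255)); poly(B[[0,1,3,2]],(0,255,255))
E
python3 - <<'E'
from h import *
ft=viewer.grab_frame('top'); fs=viewer.grab_frame('scene')
k=np.array([4,3.32])
u=lambda a:np.array(a)/k+[220,120]
us=lambda a:np.array(a)/2.9+[210,170]
t_b=u([[733,243],[685,510],[48,422],[107,156]])   # board corners far-open(-x,-y)? order: -x,-y ; -x,+y ; +x,+y ; +x,-y
s_b=us([[107,508],[20,258],[577,112],[746,298]])
# robot's side: near = +y ; top image: near = lower
for p in t_b: print(ray(ft,p,.012).round(3),end=' ')
print()
for p in s_b: print(ray(fs,p,.012).round(3),end=' ')
print()
t_x=u([[634,303],[632,411],[446,407],[450,295]]); s_x=us([[180,325],[115,242],[278,185],[345,264]])
for p in t_x: print(ray(ft,p,.062).round(3),end=' ')
print()
for p in s_x: print(ray(fs,p,.062).round(3),end=' ')
print()
def fit(L,t,s,x0,w=(1,1)):
    r=least_squares(lambda q:np.r_[(proj(ft,pts(q,L))-t).ravel()*w[0],(proj(fs,pts(q,L))-s).ravel()*w[1]],x0); return r.x,r.fun
board,e=fit(BOARD,t_b,s_b,[.58,-.05,1.4]); print('board',board,e.round(1))
TOP=BOX[[4,5,7,6]]
box,e=fit(TOP,t_x,s_x,[.58,-.05,1.5]); print('box',box,e.round(1))
print('box in lane',tolocal(board,box),box[2]-board[2])
np.save('board.npy',board); np.save('box.npy',box)
for n,f,o,K,sz in(('t',ft,(220,130),4,(200,150)),('s',fs,(210,170),2.9,(270,180))):
    a=f['pixels'][o[1]:o[1]+sz[1],o[0]:o[0]+sz[0]]; im=cv2.resize(a,None,fx=K,fy=K,interpolation=cv2.INTER_CUBIC); draw(f,im,board,box,K,o); cv2.imwrite(f'pics/o1{n}.png',im)
E
```

```text
[ 0.586 -0.213  0.012] [ 0.369 -0.181  0.012] [0.432 0.244 0.012] [0.65  0.211 0.012] 
[ 0.593 -0.213  0.012] [ 0.376 -0.177  0.012] [0.439 0.244 0.012] [0.651 0.21  0.012] 
[ 0.528 -0.141  0.062] [ 0.443 -0.14   0.062] [ 0.444 -0.02   0.062] [ 0.533 -0.021  0.062] 
[ 0.532 -0.133  0.062] [ 0.447 -0.135  0.062] [ 0.451 -0.021  0.062] [ 0.537 -0.023  0.062] 
board [0.51432074 0.03112223 1.42410498] [-0.  -1.2 -0.3 -1.1 -0.3 -0.9 -0.7 -0.8 -0.7 -1.5 -2.5 -0.6 -0.7 -1.3
  1.5 -0.1]
box [ 0.48943255 -0.07832453  1.55618549] [-0.7 -1.9 -1.  -0.1 -0.7 -0.4 -0.7 -1.  -2.6  1.8 -1.9 -0.6  0.  -2.1
  1.5 -1.4]
box in lane [-0.11190912  0.00862352] 0.13208050618755296
```

View pics/o1t.png

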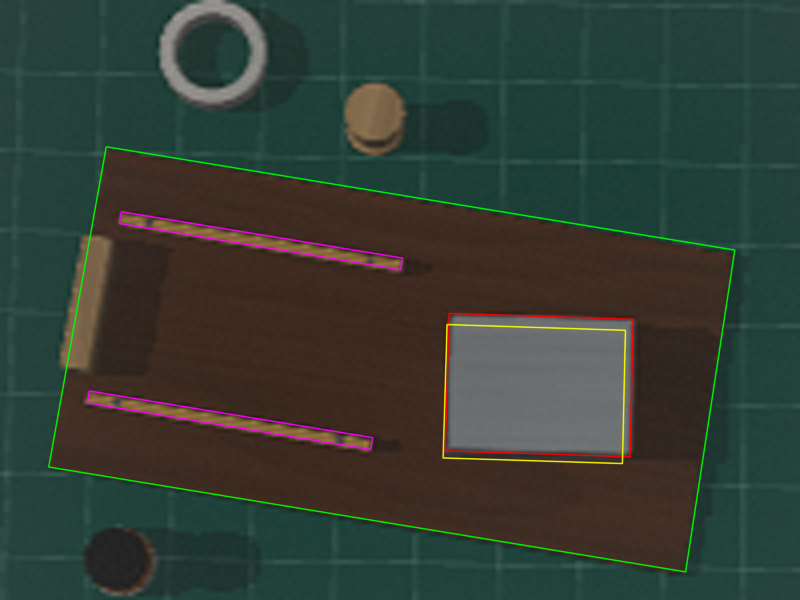

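View pics/o1s.png

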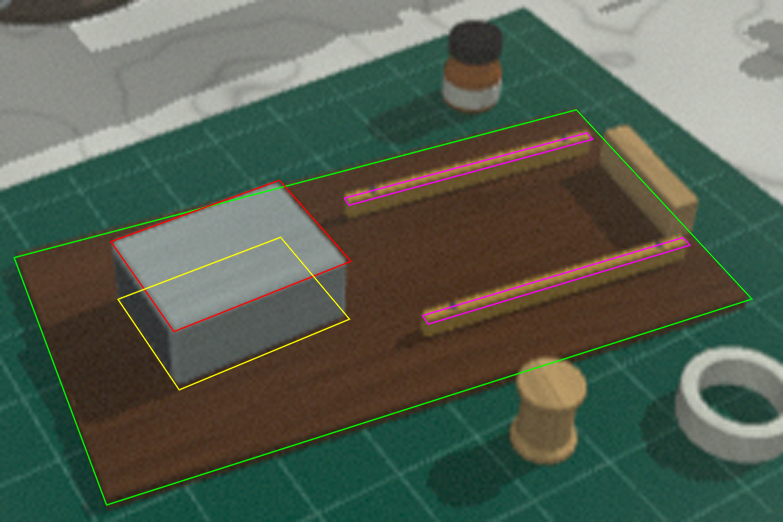

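```bash
python3 - <<'E'
from h import *
b=np.load('board.npy'); s=arm.get_state()
M=R.from_euler('xyz',s['ee_rot']).as_matrix(); print(M.round(3))
j=M[:,2]; a=np.arctan2(j[1],j[0])
t=b[2]+np.pi/2
d=(t-a+np.pi/2)%np.pi-np.pi/2; print('spin deg',np.degrees(d),'share',np.degrees(d)/45, 'other',np.degrees(d)-180*np.sign(d),'q6',s['q'])
for x in(-.215,-.06,.0505):
    p=pts(b,[x,0,.0])[0]; print(x,p,(p-s['eef_pos'])/.5)
E
```

```text
[[ 0.     0.957 -0.289]
 [-0.    -0.289 -0.957]
 [-1.     0.    -0.   ]]
spin deg -81.62822329306215 share -1.8139605176236033 other 98.37177670693785 q6 [ 1.56607937e+00  3.58602095e-01  1.18983096e-02  4.79425492e-05
 -1.22410177e+00 -2.88105745e-01]
-0.215 [ 0.48289509 -0.18156869  0.        ] [ 0.57605689 -1.65562447 -0.4911356 ]
-0.06 [ 0.5055508  -0.02823338  0.        ] [ 0.6213683  -1.34895384 -0.4911356 ]
0.0505 [0.52170212 0.08107986 0.        ] [ 0.65367094 -1.13032736 -0.4911356 ]
```

```bash
python3 -m handwheel '{"gripper":[-0.1,-0.1,-0.1,-0.1,-0.1,-0.1,-0.1,-0.1,-0.1,-0.1,-0.1,-0.1],"travel":[[0.07,-0.06,0],[0.14,-0.12,0],[0.21,-0.18,0],[0.28,-0.25,0],[0.35,-0.31,0],[0.42,-0.37,0],[0.49,-0.43,0],[0.576,-0.5,0],[0.576,-0.5,0],[0.576,-0.5,0],[0.576,-0.5,0],[0.576,-0.5,0]],"spin":[-0.12,-0.24,-0.36,-0.48,-0.6,-0.72,-0.84,-1,-1,-1,-1,-1]}' 10
```

```text
t: 2.9
eef_pos: [0.482, 0.3972, 0.2456]
ee_rot: [-1.918, 1.571, 1.718]
force: [-0.1, 0.6, 0.2]
width: 0.0395
```

```bash
python3 -m handwheel '{"gripper":[-0.1,-0.1,-0.1,-0.1,-0.1,-0.1,-0.1,-0.1,-0.1,-0.1,-0.1,-0.1,-0.1,-0.1],"travel":[[0,-0.08,0],[0,-0.16,0],[0,-0.24,0],[0,-0.32,0],[0,-0.4,0],[0,-0.48,0],[0,-0.56,0],[0,-0.64,0],[0,-0.72,0],[0,-0.8,0],[0,-0.8,0],[0,-0.8,0],[0,-0.8,0],[0,-0.8,0]],"spin":[-0.08,-0.16,-0.24,-0.32,-0.4,-0.48,-0.56,-0.64,-0.72,-0.814,-0.814,-0.814,-0.814,-0.814]}'
python3 -m handwheel '{"gripper":[-0.1,-0.1,-0.1,-0.1,-0.1,-0.1,-0.1,-0.1,-0.1],"travel":[[0,-0.08,0],[0,-0.16,0],[0,-0.24,0],[0,-0.31,0],[0,-0.357,0],[0,-0.357,0],[0,-0.357,0],[0,-0.357,0],[0,-0.357,0]],"spin":[0,0,0,0,0,0,0,0,0]}'
python3 - <<'E'
from h import *
b=np.load('board.npy');s=arm.get_state();print(s['eef_pos'],tolocal(b,s['eef_pos']),s['force'])
j=R.from_euler('xyz',s['ee_rot']).as_matrix()[:,2];print(j, np.degrees(np.arctan2(j[1],j[0])-b[2]))
f=viewer.grab_frame('scene');cv2.imwrite('pics/s2.png',f['pixels'])
E
```

```text
t: 4.3
eef_pos: [0.4829, -0.0025, 0.2456]
ee_rot: [-1.995, 1.571, 1.002]
force: [-0.0, 0.7, 0.1]
width: 0.0394
t: 5.2
eef_pos: [0.4831, -0.1812, 0.2456]
ee_rot: [-2.488, 1.571, 0.509]
force: [-0.0, 0.2, 0.0]
width: 0.0392
[ 0.48307921 -0.18120147  0.24562766] [-2.14609812e-01 -1.28464957e-04] [-0.00280192  0.22476818  0.00820946]
[-9.89512948e-01  1.44444143e-01 -1.25857423e-04] 90.09970265475673
```

View pics/s2.png

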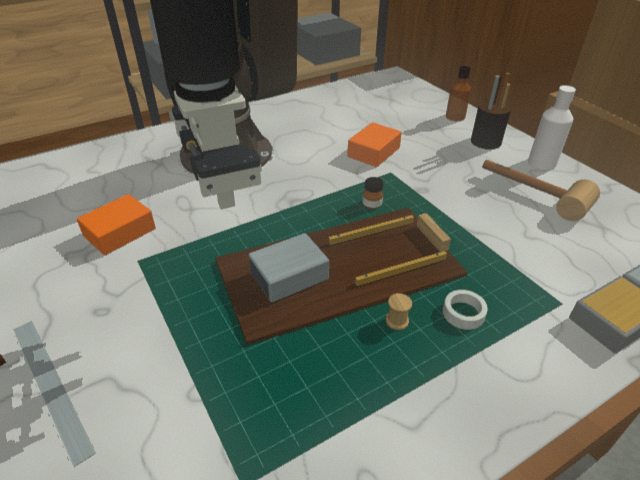

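```bash
python3 -m handwheel '{"gripper":[-0.1,-0.1,-0.1,-0.1,-0.1,-0.1,-0.1,-0.1,-0.1],"travel":[[0,0,-0.08],[0,0,-0.16],[0,0,-0.24],[0,0,-0.3],[0,0,-0.34],[0,0,-0.37],[0,0,-0.39],[0,0,-0.405],[0,0,-0.405]],"spin":[0,0,0,0,0,0,0,0,0]}'
python3 - <<'E'
from h import *
b=np.load('board.npy');box=np.load('box.npy');s=arm.get_state();print(s['eef_pos'],tolocal(b,s['eef_pos']),s['force'])
for n,o,K,sz in(('top',(220,130),4,(200,150)),('scene',(150,120),2.4,(330,240))):
    f=viewer.grab_frame(n)
    a=f['pixels'][o[1]:o[1]+sz[1],o[0]:o[0]+sz[0]]; im=cv2.resize(a,None,fx=K,fy=K,interpolation=cv2.INTER_CUBIC); draw(f,im,b,box,K,o); 
    p=(proj(f,s['eef_pos']-[0,0,.019])[0]-o)*K; cv2.drawMarker(im,tuple(int(v) for v in p),(255,255,0),0,12); cv2.imwrite(f'pics/o3{n}.png',im)
E
```

```text
t: 6.15
eef_pos: [0.4826, -0.182, 0.0426]
ee_rot: [0.106, 1.57, 3.102]
force: [-1.0, 0.2, 0.2]
width: 0.0392
[ 0.48263632 -0.18198076  0.04255695] [-2.15445462e-01  1.95766882e-04] [-0.96462732  0.24141671  0.16899434]
```

View pics/o3scene.png

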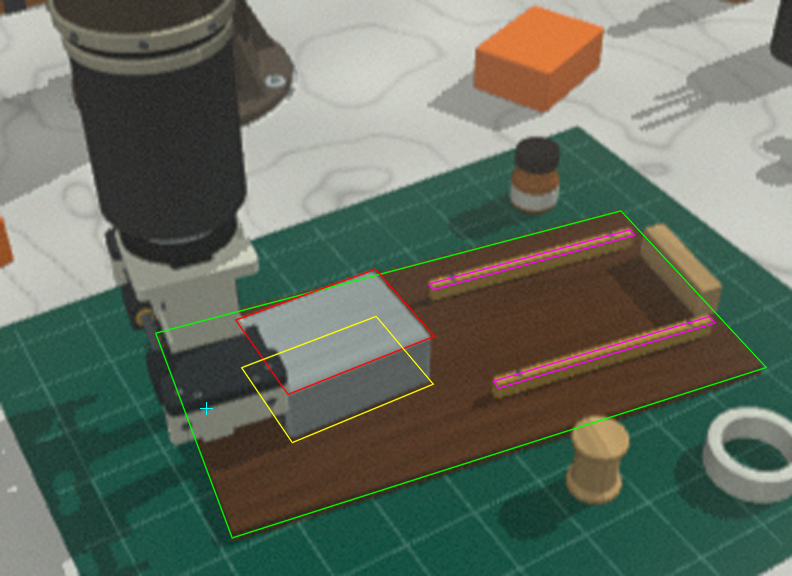

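View pics/o3top.png

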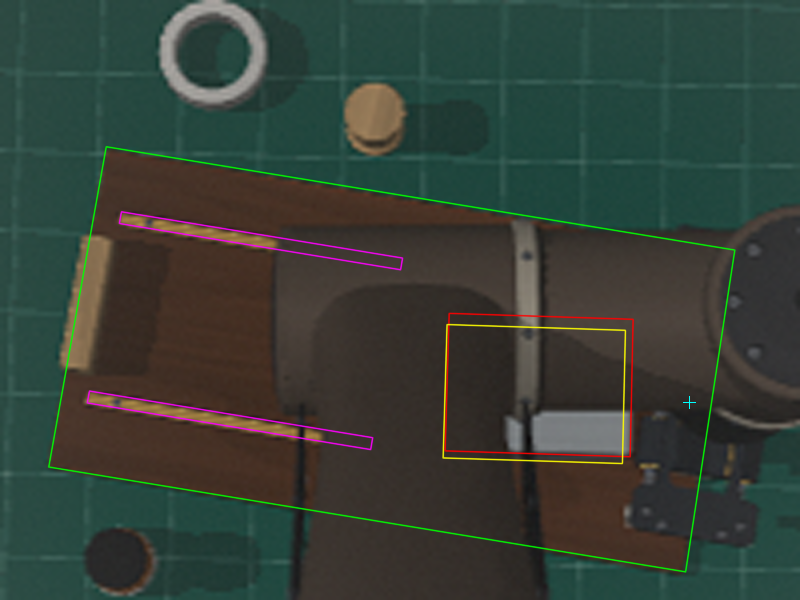

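```bash
python3 -m handwheel '{"gripper":[-0.1,-0.1,-0.1,-0.1,-0.1,-0.1,-0.1,-0.1,-0.1,-0.1,-0.1,-0.1,-0.1],"travel":[[0.002,0.014,0],[0.004,0.026,0],[0.005,0.036,0],[0.0065,0.044,0],[0.008,0.052,0],[0.009,0.06,0],[0.01,0.068,0],[0.0113,0.076,0],[0.0125,0.084,0],[0.0137,0.092,0],[0.015,0.1,0],[0.0163,0.11,0],[0.0163,0.11,0]],"spin":[0,0,0,0,0,0,0,0,0,0,0,0,0]}'
python3 -m handwheel '{"gripper":[-0.1,-0.1,-0.1,-0.1,-0.1],"travel":[[-0.003,-0.02,0],[-0.006,-0.04,0],[-0.006,-0.04,0.1],[-0.006,-0.04,0.2],[-0.006,-0.04,0.2]],"spin":[0,0,0,0,0]}'
python3 - <<'E'
from h import *
b=np.load('board.npy');s=arm.get_state();print(s['eef_pos'],tolocal(b,s['eef_pos']),s['force'])
for n,o,K,sz in(('top',(220,130),4,(200,150)),('scene',(210,170),2.9,(270,180))):
    f=viewer.grab_frame(n)
    a=f['pixels'][o[1]:o[1]+sz[1],o[0]:o[0]+sz[0]]; im=cv2.resize(a,None,fx=K,fy=K,interpolation=cv2.INTER_CUBIC); cv2.imwrite(f'pics/o4{n}.png',im)
E
```

```text
t: 7.55
eef_pos: [0.4908, -0.127, 0.043]
ee_rot: [0.19, 1.57, -3.098]
force: [-0.8, 0.2, -0.6]
width: 0.0395
t: 8.05
eef_pos: [0.492, -0.1485, 0.1495]
ee_rot: [-3.056, 1.56, -0.061]
force: [0.9, -0.0, -0.7]
width: 0.0397
[ 0.49197128 -0.14845395  0.14952932] [-0.18091427 -0.00413846] [ 0.93101698 -0.03165995 -0.71751735]
```

View pics/o4scene.png

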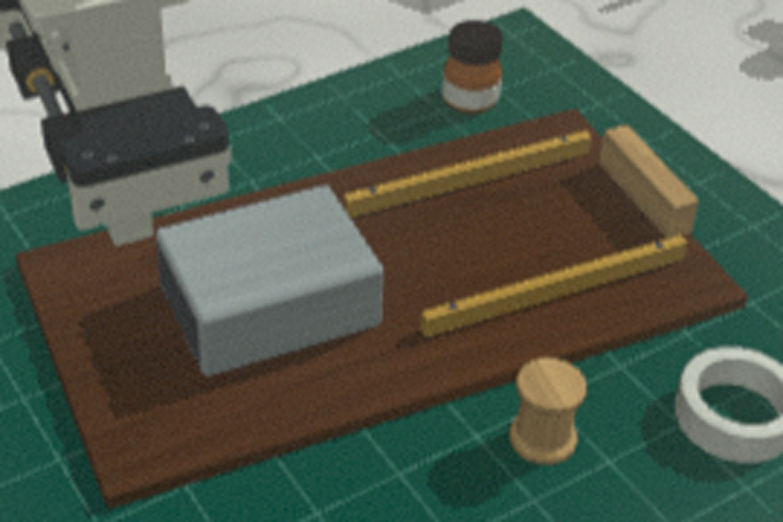

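View pics/o4top.png

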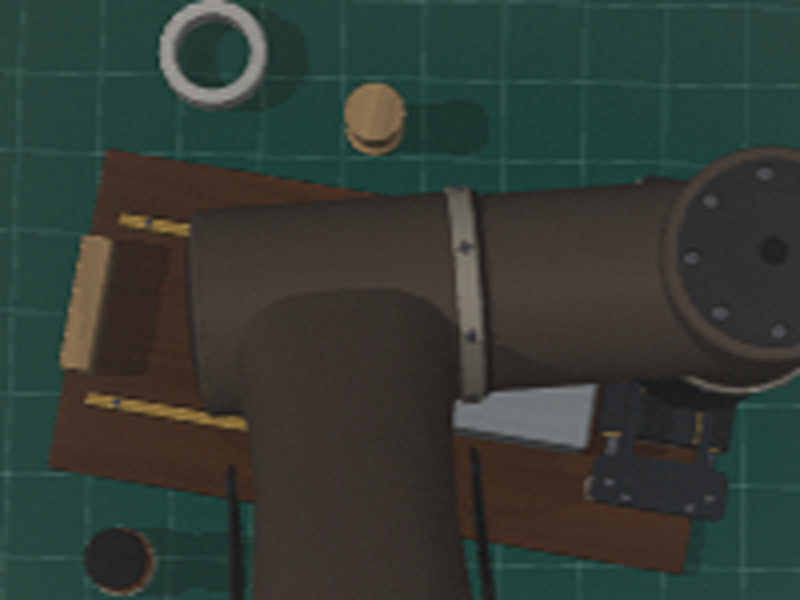

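```bash
cat >> h.py <<'E'
us=lambda a:np.array(a)/2.9+[210,170]
SB=us([[107,508],[20,258],[577,112],[746,298]])
TOP=BOX[[4,5,7,6]]
def fit1(f,L,s,x0):
    r=least_squares(lambda q:(proj(f,pts(q,L))-s).ravel(),x0); return r.x,r.fun
E
python3 - <<'E'
from h import *
f=viewer.grab_frame('scene')
RP=np.vstack(railpts())
bs,e=fit1(f,BOARD,SB,[.51,.03,1.42]); print(bs,e.round(1))
x0,e=fit1(f,TOP,us([[180,325],[115,242],[278,185],[345,264]]),[.49,-.08,1.5]); print('before',tolocal(bs,x0),x0[2]-bs[2],e.round(1))
x,e=fit1(f,TOP,us([[203,318],[158,231],[332,186],[382,264]]),[.49,-.04,1.5]); print('now',x,tolocal(bs,x),x[2]-bs[2],e.round(1))
np.save('bs.npy',bs);np.save('box.npy',x)
o=(210,170);K=2.9
a=f['pixels'][o[1]:o[1]+180,o[0]:o[0]+270]; im=cv2.resize(a,None,fx=K,fy=K,interpolation=cv2.INTER_CUBIC); draw(f,im,bs,x,K,o); cv2.imwrite('pics/o5.png',im)
print(arm.get_state()['eef_pos'])
E
```

```text
[0.51615482 0.03123417 1.42532993] [ 0.  -0.7 -2.1  0.  -0.3 -0.9  2.3  0.3]
before [-0.1113498   0.00913594] 0.13285215876531709 [-1.7  2.2 -1.2 -0.2  0.7 -1.8  2.4 -1.1]
now [ 0.50012149 -0.05526139  1.42245048] [-0.08790612  0.00332611] -0.002879446069862013 [-0.6  1.2 -1.1 -1.4 -0.5 -1.8  2.2  1.4]
[ 0.48771032 -0.14780846  0.1431323 ]
```

View pics/o5.png

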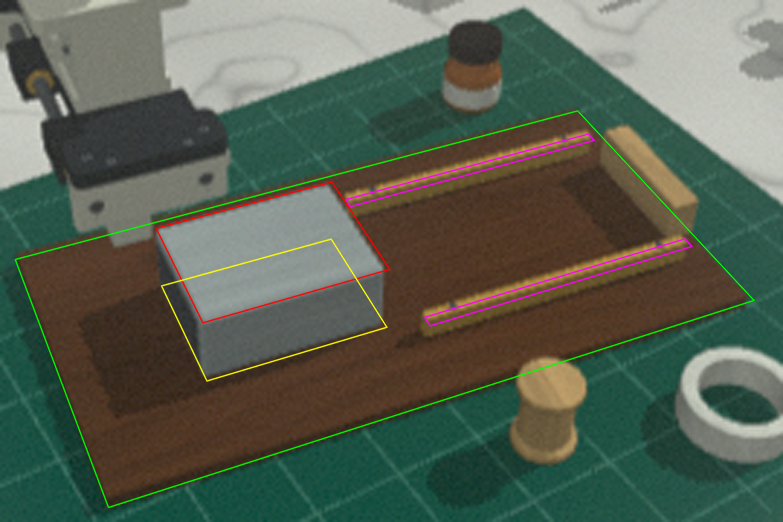

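```bash
python3 -m handwheel '{"gripper":[-0.1,-0.1,-0.1,-0.1,-0.1,-0.1,-0.1,-0.1,-0.1,-0.1,-0.1,-0.1,-0.1,-0.1,-0.1,-0.1,-0.1,-0.1,-0.1,-0.1],"travel":[[0,0,-0.08],[0,0,-0.16],[0,0,-0.19],[0,0,-0.2],[0,0,-0.2],[0.0024,0.016,-0.2],[0.0047,0.032,-0.2],[0.006,0.04,-0.2],[0.0075,0.05,-0.2],[0.009,0.06,-0.2],[0.0105,0.07,-0.2],[0.012,0.08,-0.2],[0.0135,0.09,-0.2],[0.015,0.1,-0.2],[0.0163,0.11,-0.2],[0.018,0.12,-0.2],[0.0195,0.13,-0.2],[0.0207,0.14,-0.2],[0.022,0.15,-0.2],[0.0235,0.158,-0.2]],"spin":[0,0,0,0,0,0,0,0,0,0,0,0,0,0,0,0,0,0,0,0]}'
python3 - <<'E'
from h import *
b=np.load('bs.npy');s=arm.get_state();print(s['eef_pos'],tolocal(b,s['eef_pos']),tolocal(np.load('board.npy'),s['eef_pos']),s['force'])
for n,o,K,sz in(('scene',(210,170),2.9,(270,180)),):
    f=viewer.grab_frame(n)
    a=f['pixels'][o[1]:o[1]+sz[1],o[0]:o[0]+sz[0]]; im=cv2.resize(a,None,fx=K,fy=K,interpolation=cv2.INTER_CUBIC); cv2.imwrite(f'pics/o6{n}.png',im)
E
```

```text
t: 10.2
eef_pos: [0.4998, -0.0684, 0.044]
ee_rot: [2.341, 1.57, -0.946]
force: [-0.3, -6.3, 5.2]
width: 0.0393
[ 0.49981275 -0.06839566  0.04398766] [-0.10094642  0.00172773] [-0.10056965 -0.00019394] [-0.33869552 -6.33421151  5.18197641]
```

View pics/o6scene.png

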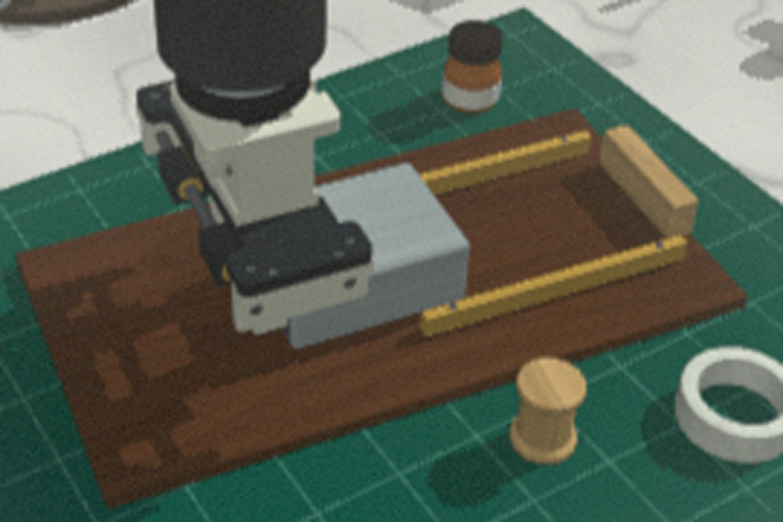

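```bash
python3 - <<'E'
from h import *
f=viewer.grab_frame('scene');bs=np.load('bs.npy')
L=np.vstack([TOP[[2,3]],BOX[0]]); s=us([[409,164],[469,245],[293,350]])
# TOP order: rear-far, rear-near, front-near, front-far
x,e=fit1(f,L,s,[.5,0,1.42]);print(tolocal(bs,x),x[2]-bs[2],e.round(1))
o=(250,190);K=4
a=f['pixels'][o[1]:o[1]+120,o[0]:o[0]+200]; im=cv2.resize(a,None,fx=K,fy=K,interpolation=cv2.INTER_CUBIC); draw(f,im,bs,x,K,o); cv2.imwrite('pics/o7.png',im)
E
```

```text
[-0.03144033  0.00346584] -0.014327708733406386 [ 0.3 -1.3  0.6 -0.1 -0.8  1. ]
```

View pics/o7.png

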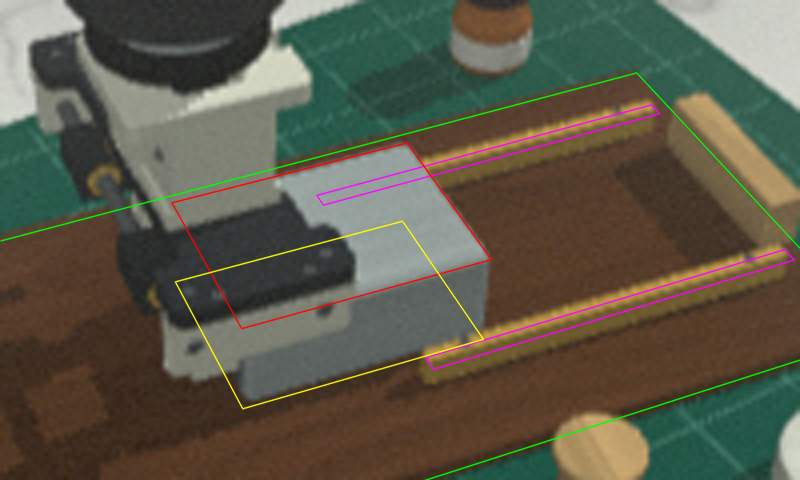

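```bash
python3 -m handwheel '{"gripper":[-0.1,-0.1,-0.1,-0.1,-0.1,-0.1,-0.1,-0.1,-0.1,-0.1,-0.1,-0.1],"travel":[[0.0016,0.011,0],[0.0036,0.024,0],[0.0054,0.036,0],[0.0071,0.048,0],[0.0089,0.06,0],[0.0107,0.072,0],[0.0125,0.084,0],[0.0143,0.096,0],[0.016,0.108,0],[0.0178,0.12,0],[0.019,0.128,0],[0.02,0.134,0]],"spin":[0,0,0,0,0,0,0,0,0,0,0,0]}'
python3 - <<'E'
from h import *
b=np.load('bs.npy');s=arm.get_state();print(s['eef_pos'],tolocal(b,s['eef_pos']),tolocal(np.load('board.npy'),s['eef_pos']),s['force'])
f=viewer.grab_frame('scene');o=(270,180);K=4
a=f['pixels'][o[1]:o[1]+130,o[0]:o[0]+200]; im=cv2.resize(a,None,fx=K,fy=K,interpolation=cv2.INTER_CUBIC); cv2.imwrite(f'pics/o8.png',im)
E
```

```text
t: 11.5
eef_pos: [0.5094, -0.0016, 0.0436]
ee_rot: [1.302, 1.57, -1.985]
force: [-0.6, -7.6, 7.0]
width: 0.0397
[ 0.50944128 -0.00161006  0.04360301] [-0.0334705   0.00188172] [-3.30939609e-02  4.27128383e-05] [-0.57587347 -7.57188118  6.96954982]
```

View pics/o8.png

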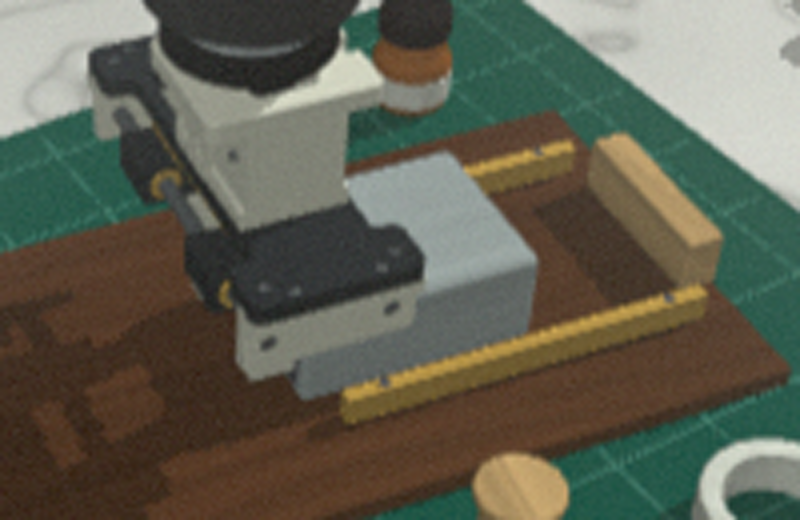

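```bash
python3 -m handwheel '{"gripper":[-0.1,-0.1,-0.1,-0.1,-0.1,-0.1,-0.1,-0.1,-0.1,-0.1,-0.1,-0.1,-0.1,-0.1,-0.1,-0.1],"travel":[[0.0016,0.011,0],[0.0036,0.024,0],[0.0054,0.036,0],[0.0071,0.048,0],[0.0089,0.06,0],[0.0107,0.072,0],[0.0125,0.084,0],[0.0143,0.096,0],[0.016,0.108,0],[0.0178,0.12,0],[0.0193,0.13,0],[0.0205,0.138,0],[0.0214,0.144,0],[0.022,0.148,0],[0.0226,0.152,0],[0.0226,0.152,0]],"spin":[0,0,0,0,0,0,0,0,0,0,0,0,0,0,0,0]}'
python3 - <<'E'
from h import *
b=np.load('bs.npy');s=arm.get_state();print(s['eef_pos'],tolocal(b,s['eef_pos']),tolocal(np.load('board.npy'),s['eef_pos']),s['force'])
f=viewer.grab_frame('scene');o=(290,180);K=4
a=f['pixels'][o[1]:o[1]+130,o[0]:o[0]+200]; im=cv2.resize(a,None,fx=K,fy=K,interpolation=cv2.INTER_CUBIC); cv2.imwrite(f'pics/o9.png',im)
E
```

```text
t: 13.15
eef_pos: [0.5205, 0.0743, 0.0433]
ee_rot: [0.918, 1.57, -2.371]
force: [0.1, -5.5, 4.2]
width: 0.0395
[0.52054468 0.07429537 0.04334155] [0.04324273 0.00189838] [0.04361919 0.00015334] [ 0.05130682 -5.48119762  4.22754461]
```

View pics/o9.png

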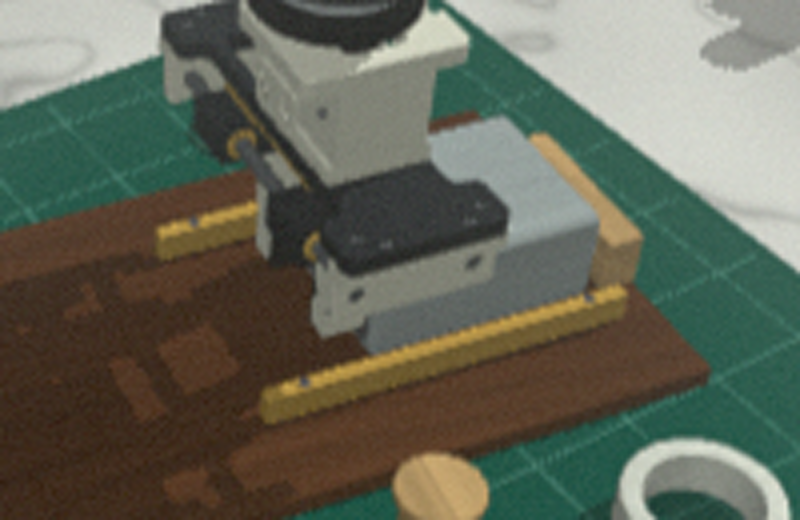

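```bash
python3 -m handwheel '{"gripper":[-0.1,-0.1,-0.1,-0.1,-0.1,-0.1],"travel":[[0.0003,0.002,0],[0.0006,0.004,0],[0.0009,0.006,0],[0.0012,0.008,0],[0.0015,0.01,0],[0.0015,0.01,0]],"spin":[0,0,0,0,0,0]}'
python3 -m handwheel '{"gripper":[-0.1,-0.1,-0.1,-0.1],"travel":[[0.00015,0.001,0],[0.0003,0.002,0],[0.0003,0.002,0],[0.0003,0.002,0]],"spin":[0,0,0,0]}'
python3 -m handwheel '{"gripper":[-0.1,-0.1,-0.1,-0.1],"travel":[[0.00015,0.001,0],[0.0003,0.002,0],[0.0003,0.002,0],[0.0003,0.002,0]],"spin":[0,0,0,0]}'
```

```text
t: 13.8
eef_pos: [0.5212, 0.0791, 0.0433]
ee_rot: [0.874, 1.57, -2.414]
force: [-1.1, -5.6, 4.8]
width: 0.0394
t: 14.2
eef_pos: [0.5213, 0.0801, 0.0433]
ee_rot: [0.865, 1.57, -2.424]
force: [-1.8, -6.2, 4.0]
width: 0.0393
t: 14.6
eef_pos: [0.5214, 0.0809, 0.0433]
ee_rot: [0.901, 1.569, -2.387]
force: [-1.0, -6.1, 4.3]
width: 0.0392
```

```bash
python3 -m handwheel '{"gripper":[-0.1,-0.1,-0.1,-0.1],"travel":[[0.00015,0.001,0],[0.0003,0.002,0],[0.0003,0.002,0],[0.0003,0.002,0]],"spin":[0,0,0,0]}'
python3 -m handwheel '{"gripper":[-0.1,-0.1,-0.1,-0.1],"travel":[[0.00015,0.001,0],[0.0003,0.002,0],[0.0003,0.002,0],[0.0003,0.002,0]],"spin":[0,0,0,0]}'
python3 - <<'E'
from h import *
b=np.load('bs.npy');s=arm.get_state();print(s['eef_pos'],tolocal(b,s['eef_pos']),s['force'])
f=viewer.grab_frame('scene');o=(290,180);K=4
a=f['pixels'][o[1]:o[1]+130,o[0]:o[0]+200]; im=cv2.resize(a,None,fx=K,fy=K,interpolation=cv2.INTER_CUBIC); cv2.imwrite(f'pics/o10.png',im)
E
```

```text
t: 15.0
eef_pos: [0.5213, 0.081, 0.0433]
ee_rot: [0.982, 1.568, -2.307]
force: [-1.0, -12.0, 5.9]
width: 0.0395
t: 15.4
eef_pos: [0.5211, 0.0811, 0.0433]
ee_rot: [0.996, 1.567, -2.293]
force: [-0.6, -16.6, 7.7]
width: 0.0396
[0.52106326 0.08113744 0.04330203] [0.05008771 0.00237707] [ -0.56017046 -16.58009236   7.73959252]
```

View pics/o10.png

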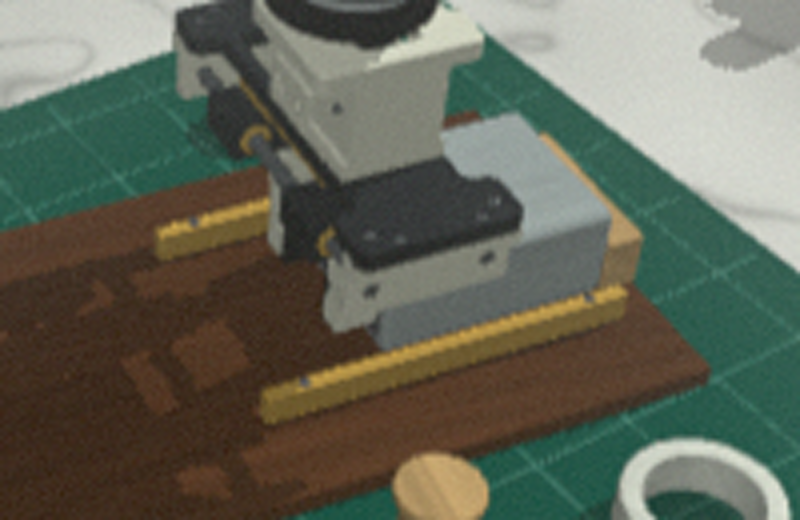

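```bash
python3 -m handwheel '{"gripper":[-0.1,-0.1,-0.1,-0.1],"travel":[[0.00015,0.001,0],[0.0003,0.002,0],[0.0003,0.002,0],[0.0003,0.002,0]],"spin":[0,0,0,0]}'
python3 -m handwheel '{"gripper":[-0.1,-0.1,-0.1,-0.1,-0.1,-0.1,-0.1,-0.1,-0.1,-0.1,-0.1,-0.1,-0.1,-0.1],"travel":[[-0.0015,-0.01,0],[-0.003,-0.02,0],[-0.006,-0.04,0],[-0.012,-0.08,0],[-0.018,-0.12,0],[-0.018,-0.12,0.06],[-0.018,-0.12,0.14],[-0.018,-0.12,0.22],[-0.018,-0.2,0.3],[-0.018,-0.28,0.36],[-0.018,-0.36,0.36],[-0.018,-0.44,0.36],[-0.018,-0.52,0.36],[-0.018,-0.52,0.36]],"spin":[0,0,0,0,0,0,0,0,0,0,0,0,0,0]}'
python3 - <<'E'
from h import *
print(arm.get_state()['force'])
for n,o,K,sz in(('top',(220,130),4,(200,150)),('scene',(290,180),4,(200,130))):
    f=viewer.grab_frame(n)
    a=f['pixels'][o[1]:o[1]+sz[1],o[0]:o[0]+sz[0]]; im=cv2.resize(a,None,fx=K,fy=K,interpolation=cv2.INTER_CUBIC); cv2.imwrite(f'pics/o11{n}.png',im)
E
```

```text
t: 15.85
eef_pos: [0.521, 0.0812, 0.0433]
ee_rot: [1.047, 1.566, -2.243]
force: [1.7, -21.5, 9.0]
width: 0.0394
t: 17.25
eef_pos: [0.5129, -0.1787, 0.2228]
ee_rot: [0.606, 1.571, -2.686]
force: [0.7, 0.9, -0.3]
width: 0.0393
[ 0.68426891  0.90736068 -0.32648695]
```

View pics/o11scene.png

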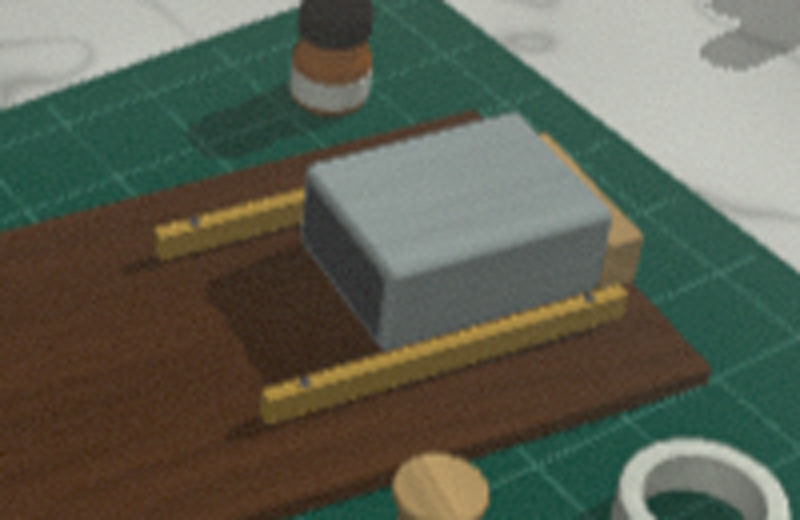

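View pics/o11top.png

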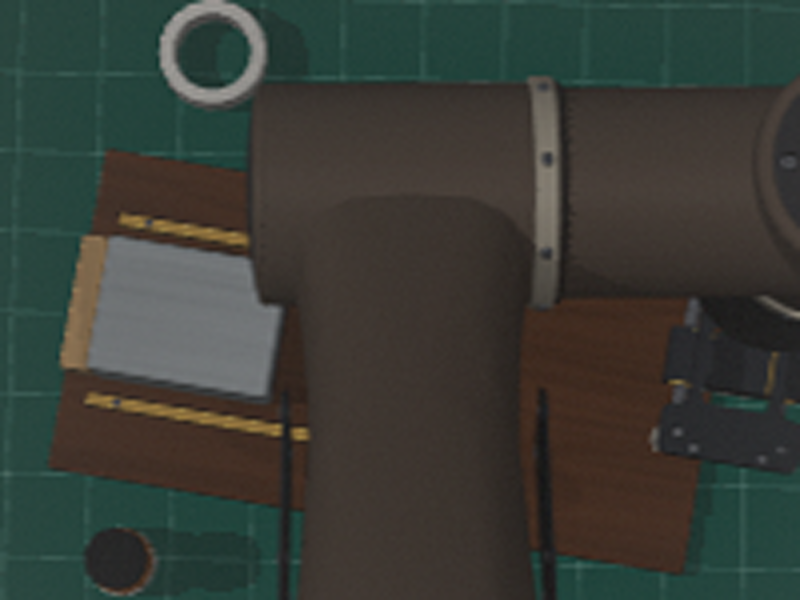

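```bash
python3 - <<'E'
from h import *
f=viewer.grab_frame('scene');ft=viewer.grab_frame('top')
q=lambda a:np.array(a)/4+[290,180]
bs=np.load('bs.npy')
s=q([[388,279],[306,168],[520,112],[612,212]])
x,e=fit1(f,TOP,s,[.53,.15,1.42]);print('scene',tolocal(bs,x),x[2]-bs[2],e.round(1))
# top: 3 top corners, rear-near, front-near, front-far
b=np.load('board.npy');t=np.array([[271,397],[86,370],[107,236]])/4+[220,130]
x,e=fit1(ft,TOP[[1,2,3]],t,[.53,.15,1.42]);print('top',tolocal(b,x),x[2]-b[2],e.round(1))
E
```

```text
scene [0.11955772 0.00253958] -0.015971062178379736 [ 0.3 -0.  -0.9 -0.9 -0.6 -0.5  1.1  1.1]
top [0.11904249 0.00235433] 0.024691313334839204 [-0.3 -0.1  0.2  0.3  0.1 -0.2]
```

```bash
python3 -c "
from station import arm
arm.job_done(); s=arm.get_state(); print(s['t'],s['force'])"
```

```text
the job is handed in; nothing more can be done
the job is handed in; nothing more can be done
```

The steel box is against the pale stop and lying straight in the lane, and I handed the job in after about 17.4 s. I pushed it with two half-open fingers on its rear face, which first turned it square on the open part of the board. I then pushed it down between the rails.

- **At the stop:** the tool stopped moving at board x of about +50 mm, where +50.5 mm was expected. The push force rose from about 6 N to 21 N there, then I backed the fingers off. The force then read about 1 N, with the arm clear of the box.
- **Box position:** the two cameras put its centre at x = +119.6 and +119.0 mm (home is +120 mm) and about 2.5 mm off the middle line. That leaves roughly 9 mm or more to each rail.
- **Disagreement:** the two cameras gave different angles for the box, -0.016 rad and +0.025 rad, which I take as noise from picking corners by hand. In the picture the box looks parallel to the rails and flush with the stop.
- **Rails and other objects:** I saw no contact with either rail in the pictures. The tape and jar showed in their starting places in the last view. Only the top of the spool showed, and it looked unmoved; I did not measure any of the three again.

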